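# Pass a specimen through the counter hatch

### The arm

A 6-joint arm with a two-finger parallel gripper is mounted at the origin on the work surface. World frame = base frame: x ahead of the robot, y to its left, z up, the work surface at z = 0. Lengths are in mm, angles in rad, forces in N, time in s.
With the tool pointing down it reaches from about 350 to 950 mm from the base axis. Payload 17.4 kg.
Tool frame: the origin (TCP) lies on the centre line of the jaws, within the pads' length; the fingertips stand 14 mm ahead of it and the grasp point (between the pads) lies 5 mm behind it (bot.finger_overhang is the distance from the TCP to the fingertips, in mm); z points along the fingers, y is the line along which they close (so a half turn about z gives the same grasp; the last joint's range is limited). The gripper opens to 93 mm and grips with 3 to 60 N. Pads are 15 mm wide; open, the fingers measure 128 mm over their backs; the gripper's body (75 mm by 188 mm) begins 65 mm behind the grasp point.
Start: joints at [1.176, 0.116, 1.442, -0, 1.584, -0.038], TCP at [235.771, 632.491, 232.646] pointing down, gripper open.
Joint ranges: [-2.83, 2.83], [-0.83, 2.19], [0.07, 2.5], [-1.14, 4.28], [0.01, 3], [-2.97, 2.97]. Speed limits (rad/s): [1.89, 1.89, 2.22, 3.14, 3.14, 3.14].

### API

Orientations are given as a rotation vector (axis times angle).
In Python, from station import bot gives the robot as it stands. The module is installed in compiled form; this text tells all that it offers.
- The arm moves only by the tool drive_tool, never from a script. Its argument "series" is a list of rows, each an object with "hand": the closure, from 0 (fully open) to 1 (shut); "slide": the shift along the tool's x, y, z in m, a list of three; "rot": the turn, a rotation vector about the tool's x, y, z in degrees, a list of three. A call has 1 to 10 rows; each row is the pose to reach, as a shift and turn from the pose commanded when the call began, along the tool's axes at that moment; what a row does not reach only later rows make up. A row lasts 1/10 s, in which the tool goes at most 50 mm and 8.59 degrees, less where a joint would pass 70% of its speed; a pose out of reach is approached as far as the arm can. A call with a gripper value outside its range is refused whole. The fingers move at their own pace and stop on an object; the grip force is fixed at half the most. Time passes only in rows, so rows that repeat a pose let the fingers close. It gives the time, the measured TCP pose, the force, the opening and the grip force at its end, in the units of the state.
- bot.read_state(): the state, without advancing time (a new reading comes with each control period).
- bot.read_camera(name): name is "scene" or "top"; returns the picture (480x640x3 uint8, blue, green, red); there is no depth.
- bot.camera_info(name): a dict with "camera_matrix" (3x3 intrinsics, pixels), "cam_to_world" (4x4, takes a point from camera to world coordinates). Camera axes: x right, y up, looking along -z (the intrinsics and any distortion apply to the point x, -y, -z); pixel columns grow to the right and rows downward; lengths in mm; the calibration is good to about 2 mm. A picture is of the moment at which its call begins. camera_info takes no time and is no camera call.
- bot.finish_job(): hands the job in; it is judged then, once.
The state is a dict: "clock": time; "joint_positions": joint angles; "joint_vel": joint speeds; "effort": joint torques, N m; "position": TCP position; "eef_rot": TCP orientation; "contact_force": force on the tool from outside, world axes, zero at the start; "torque": the same for the moment, N m; "gripper_width": finger opening in mm; "gripper_force": force on a finger pad.
Only numpy, scipy, OpenCV 4.12 (cv2) and the standard library are available. Lean on these libraries where they do the work, as an engineer would, in place of code of your own. Each camera call takes 0.05 s, during which the arm holds its last target. There are 200 camera calls.

### The job

Open the hatch in the counter screen: its bifold door folds away from you when pushed at the middle hinge; push it until both panels are stacked right back by the hinge post. Stand the specimen pot upright in the steel tray beside the slide mailer and slide the loaded tray along the counter, without lifting it, through the open hatch until all of it is past the track, then press the call bell. Leave the hatch folded back, pot and mailer in the tray, and everything else where it stands.

Things in the scene. Friction and masses are not known exactly. Their poses are not given: they have to be found in the camera images.
- screen: Fixed low screen: clear panes in aluminium frames, 800 mm wide, 222 high, all within 16 mm of its track line. Origin: on the counter, mid track, centre of the hatch opening. x points through the hatch away from the robot, y along the track to the left. The opening, open above, lies between post faces at y = +166 mm (hinge post) and -166. The track is flush: nothing to climb over.
- hatch (a joint): Opening angle of the bifold door (rad), first panel from the track line: 0 = both panels flat across the opening, grows as the fold moves away from the robot, stop at 1.47 with the panels stacked at the hinge post. The trailing panel makes the same angle the other way. Starts ajar. 1 to 2 N at the fold moves it; it stays where left, no spring.
- jamb_top (a point): Pin axis on the hinge post about which the first panel turns, on the track line, at the door's top edge (215 mm up). Both panels: aluminium frames with clear infill, 12 mm thick, lying on the far side of the line through their pins (screen +x when shut), 10 to 215 mm above the counter, 160 mm from pin to pin.
- fold_top (a point): Axis of the fold hinge, a vertical steel knuckle 11 mm in diameter, at the door's top edge (215 mm up), 160 mm from the jamb pin. Push here away from the robot. From above the panels form a V, hollow towards the robot, that narrows as it opens: past about 0.9 rad finish by pushing the trailing panel's right-hand face, near its end, along the track to the hinge post.
- trail_top (a point): Free end of the trailing panel, mid-thickness, at the door's top edge, 8 mm short of the trailing pin; it runs along the track, from the right post when shut to within about 40 mm of the jamb pin when fully open. The pin to pin length of this panel is also 160 mm.
- tray_mid (a point): Shallow open stainless steel tray, loose, 120 mm (its x) x 170 mm (its y) x 26 mm high, walls and floor 4 mm, 0.3 kg, standing on the counter before the hatch on the robot's side. The point is its centre, 13 mm above its underside; at yaw 0 its long side is along y. It holds the slide mailer at its -y end.
- tray_corner0 (a point): Outer corner of the tray's rim at its -x, -y.
- tray_corner1 (a point): Outer corner of the tray's rim at its -x, +y.
- tray_corner2 (a point): Outer corner of the tray's rim at its +x, -y.
- tray_corner3 (a point): Outer corner of the tray's rim at its +x, +y.
- mailer_mid (a point): White plastic slide mailer (flat case 80 x 30 x 13 mm, 30 g) lying in the tray's -y end, its length along the tray's x, its middle 58 mm from the tray's middle; the point is its centre.
- pot_mid (a point): Specimen pot to be passed: clear squat pot with white ribbed screw cap, 44 mm diameter, 60 mm tall, 90 g, standing loose on the counter on the robot's side; the point is its centre, 30 mm above its underside. The smallest of the round containers.
- bell_top (a point): Call bell on the robot's side, fixed: black base 76 mm diameter, steel dome, round plunger button 18 mm diameter on top. The point is the middle of the button's top, 54 mm above the counter.
- plunger (a joint): Travel of the bell's plunger (m): 0 = up, 0.005 = fully down; the spring needs about 4 N to push it fully down. It rings when pressed nearly all the way.
- tub_mid (a point): White tub with lid, 63 mm diameter, 78 mm tall, with a paper label, loose; centre. A bystander on the robot's side.
- handrub_mid (a point): White pump bottle, 54 mm diameter, 160 mm tall, loose; the point is on its axis 75 mm up. A bystander on the robot's side.
- slidebox_mid (a point): Grey flat slide box 87 x 177 x 34 mm, loose; centre. A bystander close to the robot on its right.
- reagent_mid (a point): Amber jar with black cap, 64 mm diameter, 130 mm tall, loose; centre. A bystander beyond the screen on the left.
- bowl_mid (a point): Steel bowl, 130 mm diameter, 45 mm tall, loose; centre. A bystander beyond the screen on the right.
Things that resemble listed ones, but are neither listed nor needed, are in the scene too. Leave any orange look-alike of the part that bears tray_mid alone.

How it is judged (in metres and radians):
On the way, in this order (a step that is already met when the one before it is completed fails the run):
1. the bifold door is folded right back (opening angle over 1.2 rad) (value of joint hatch above 1.2 rad), for 0.2 s.
2. the tray is in the hatch (its middle within 50 mm of the track line) with the pot standing in it (x of pot_mid in the frame of tray_mid between -0.045 and 0.045 m and y of pot_mid in the frame of tray_mid between -0.07 and 0.07 m and z of pot_mid in the frame of tray_mid between 0.014 and 0.028 m and angle between pot_mid's own z axis and vertical below 0.2 rad and x of tray_mid in the frame of screen above -0.05 m), for 0.05 s.
3. the whole tray is past the track, the pot standing in it (x of pot_mid in the frame of tray_mid between -0.045 and 0.045 m and y of pot_mid in the frame of tray_mid between -0.07 and 0.07 m and z of pot_mid in the frame of tray_mid between 0.014 and 0.028 m and angle between pot_mid's own z axis and vertical below 0.2 rad and x of each of tray_corner0, tray_corner1, tray_corner2, tray_corner3 in the frame of screen above 0.008 m), for 0.2 s.
4. the bell is rung (plunger pressed over 3 mm) (value of joint plunger above 0.003 m), for 0.05 s.
At the end, for the whole second after the job is handed in: Door folded back (over 1.2 rad); all tray corners over 8 mm past the track line, tray flat and still; pot upright (0.2 rad) and still on the tray floor (middle within 45 mm in x, 70 mm in y of the tray's); mailer in the tray; bell plunger up again (all of step 3 and value of joint hatch above 1.2 rad and x of mailer_mid in the frame of tray_mid between -0.06 and 0.06 m and y of mailer_mid in the frame of tray_mid between -0.085 and 0.085 m and z of mailer_mid in the frame of tray_mid between -0.012 and 0.02 m and height (world z) of tray_mid below 0.02 m and linear speed of each of tray, pot below 0.02 m/s and value of joint plunger below 0.0015 m); the robot touches nothing.
It fails at once if the tray is lifted off the counter by more than 20 mm (height (world z) of tray_mid above 0.033 m).
It fails at once if the pot is tipped over (angle between pot_mid's own z axis and vertical above 0.7 rad).
It fails at once if a bystander (tub, pump bottle, slide box, amber jar or bowl) is moved by more than 30 mm (distance of any of tub_mid, handrub_mid, slidebox_mid, reagent_mid, bowl_mid from where it was at the start of the episode above 0.03 m).
It also fails if it takes over 72 s, if anything falls off the work surface, if the arm or the gripper's body presses on something with over 40 N, if the wrist force passes 120 N, or if a joint passes its speed limit or range.

## Working session

There is one attempt and no reset: what is moved stays moved. The work goes in short steps, Python scripts to look and compute and a tool call to move; the robot and the scene stay as the last step left them, time stands still between calls to the robot, and variables do not carry over. Pictures are saved under pics/ and viewed, at most 13 in all, crops included, and the job is handed in when it is done.

Besides the shell and the picture viewer there is one more tool, called after "Call:" as name(argument=value, ...) on one line, values as JSON. drive_tool: Moves the arm, as the interface text tells. Its arguments: {"type":"object","properties":{"series":{"type":"array","items":{"type":"object","properties":{"hand":{"type":"number"},"slide":{"type":"array","items":{"type":"number"}},"rot":{"type":"array","items":{"type":"number"}}}}}},"required":["series"]}

```bash
mkdir -p pics; cat > h.py <<'E'
import numpy as np,cv2
from station import bot
def ray(name,u,v):
    c=bot.camera_info(name);K=np.array(c["camera_matrix"],float);T=np.array(c["cam_to_world"],float)
    d=np.linalg.inv(K)@[u,v,1];d=T[:3,:3]@[d[0],-d[1],-d[2]]
    return T[:3,3],d/np.linalg.norm(d)
def onz(name,u,v,z):
    o,d=ray(name,u,v);return o+d*(z-o[2])/d[2]
def proj(name,p):
    c=bot.camera_info(name);K=np.array(c["camera_matrix"],float);T=np.linalg.inv(np.array(c["cam_to_world"],float))
    q=T[:3,:3]@p+T[:3,3];q=K@[q[0],-q[1],-q[2]];return q[:2]/q[2]
def two(a,b):
    o1,d1=ray("scene",*a);o2,d2=ray("top",*b)
    s=np.linalg.lstsq(np.c_[d1,-d2],o2-o1,rcond=None)[0]
    p,q=o1+s[0]*d1,o2+s[1]*d2;return (p+q)/2,np.linalg.norm(p-q)
E
python3 - <<'E'
from h import *
np.set_printoptions(precision=1,suppress=True)
for n in("scene","top"):
    cv2.imwrite(f"pics/{n}0.png",bot.read_camera(n));c=bot.camera_info(n);print(c)
print(bot.read_state())
E
```

```text
{'camera_matrix': array([[575.3,   0. , 318.1],
       [  0. , 575.3, 253.2],
       [  0. ,   0. ,   1. ]]), 'cam_to_world': array([[   0.7,   -0.5,    0.5, 1237.7],
       [   0.7,    0.5,   -0.5, -669.1],
       [  -0. ,    0.7,    0.7, 1100.6],
       [   0. ,    0. ,    0. ,    1. ]])}
{'camera_matrix': array([[543.9,   0. , 319.8],
       [  0. , 543.9, 232.2],
       [  0. ,   0. ,   1. ]]), 'cam_to_world': array([[  -0. ,    1. ,   -0.1,  366.2],
       [  -1. ,   -0. ,   -0. ,    8. ],
       [  -0. ,    0.1,    1. , 1330.7],
       [   0. ,    0. ,    0. ,    1. ]])}
{'clock': 0.1, 'joint_positions': array([ 1.2,  0.1,  1.4, -0. ,  1.6, -0. ]), 'joint_vel': array([-0.,  0., -0., -0., -0.,  0.]), 'effort': array([  0. , -72.3, -62.4,   0.1,   0. ,  -0. ]), 'position': array([235.7, 632.3, 232. ]), 'eef_rot': array([-0.6, -3.1,  0. ]), 'contact_force': array([ 0.3, -0.3, -0.7]), 'torque': array([-0., -0.,  0.]), 'gripper_force': 0.0, 'gripper_width': 93.38540423568396}
```

View pics/scene0.png

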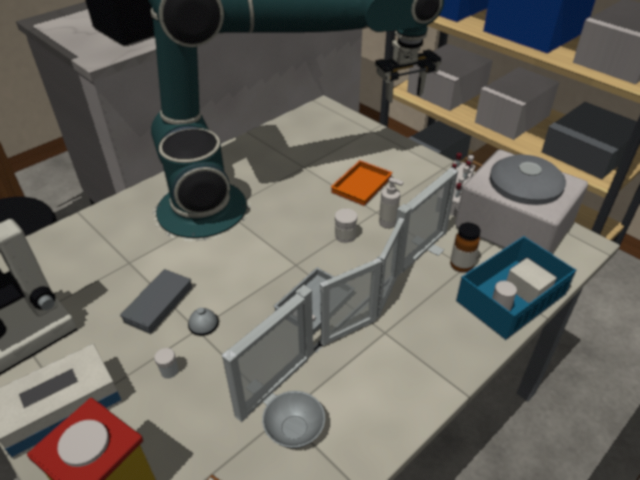

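View pics/top0.png

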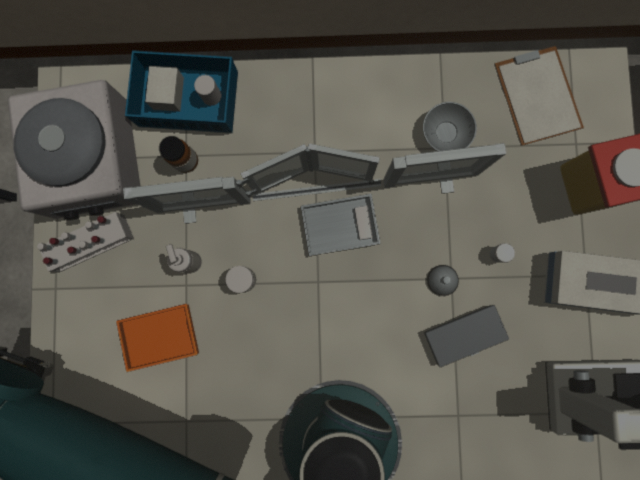

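The scene view shows the pot at (165,362), bell (202,318), door fold near (380,265) and tray behind the door. The top view shows the pot at (504,253), bell (442,280), tray (340,226), fold (308,150), trailing end (378,157) and hinge post on the left at about (243,190). Next I zoom in.

```bash
python3 - <<'E'
import cv2
t=cv2.imread("pics/top0.png");s=cv2.imread("pics/scene0.png")
cv2.imwrite("pics/t1.png",cv2.convertScaleAbs(cv2.resize(t[130:300,225:525],None,fx=2.66,fy=2.66,interpolation=3),alpha=1.4))
cv2.imwrite("pics/s1.png",cv2.convertScaleAbs(cv2.resize(s[160:400,150:470],None,fx=2.5,fy=2.5,interpolation=3),alpha=1.4))
E
```

```text
(no output)
```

View pics/t1.png

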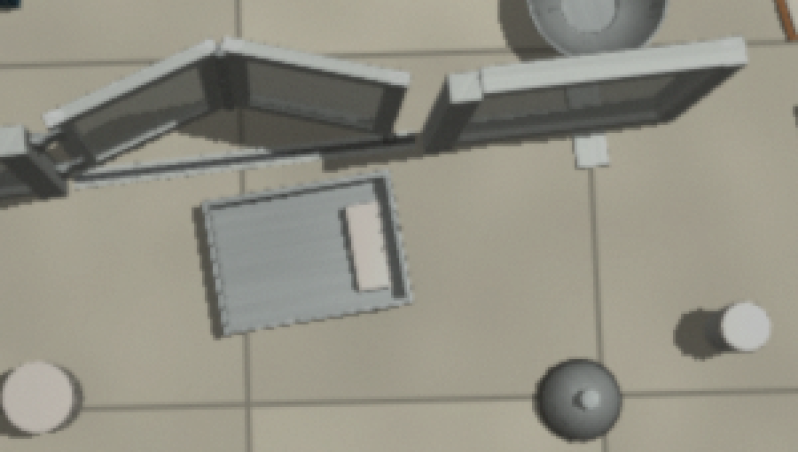

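View pics/s1.png

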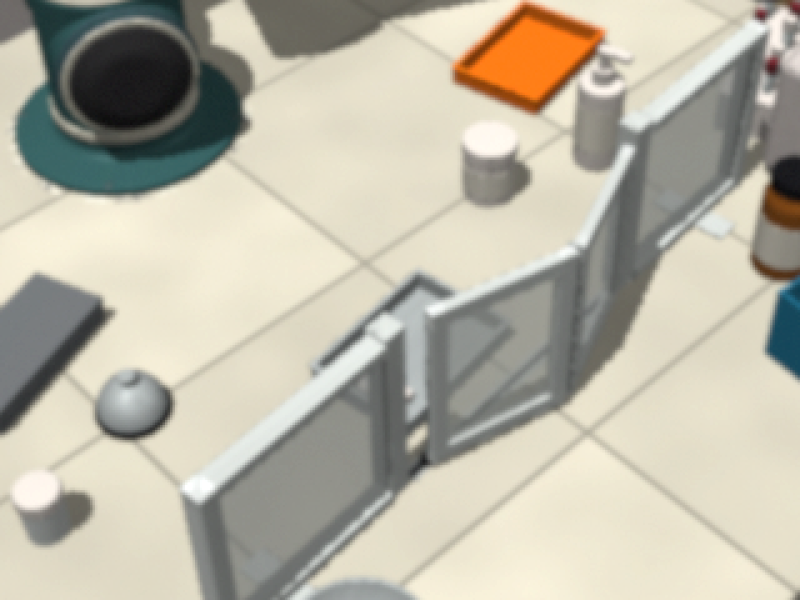

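The crops show the tray rim corners (t1: 205,203 / 388,173 / 410,300 / 220,337), fold top (220,46), trail end (405,80), right-post top (465,88), pot cap (745,326) and button (588,398). In s1, the fold is at (578,250), trail end (432,312), right-post top (385,330), pot cap (37,490) and button (129,376).

```bash
python3 - <<'E'
from h import *
np.set_printoptions(precision=1,suppress=True)
T=lambda x,y:(225+x/2.66,130+y/2.66); S=lambda x,y:(150+x/2.5,160+y/2.5)
for n,s,t in [("pot cap",(37,490),(745,326)),("button",(129,375),(588,398)),("fold",(578,249),(220,44)),("trail",(432,312),(406,80)),
  ("rpost",(385,330),(465,88)),("rfar",(198,490),(742,52)),("lpost",(632,122),(8,140)),("jamb",(629,150),(48,120))]:
    p,e=two(S(*s),T(*t));print(n,p,e)
C=[onz("top",*T(*c),26)[:2] for c in[(205,203),(388,173),(410,300),(220,337)]]
print(np.array(C),[np.linalg.norm(C[i]-C[(i+1)%4]) for i in range(4)],np.mean(C,0))
for n,t,z in[("tub",(38,398),78),("jambz",(48,120),215),("foldz",(220,44),215),("trailz",(406,80),215),("rpostz",(465,88),222),("rfarz",(742,52),222),("lpostz",(8,140),222)]:print(n,onz("top",*T(*t),z))
for n,t,z in[("handrub",(178,255),130),("bowl",(449,126),45),("amber",(175,150),130)]:print(n,onz("top",*t,z))
from scipy.spatial.transform import Rotation as R
print(R.from_rotvec(bot.read_state()["eef_rot"]).as_matrix())
E
```

```text
pot cap [ 436.5 -395.3   56.4] 2.686346951539189
button [ 377.6 -256.2   51.2] 3.733380649470984
fold [663.2  53.3 209.9] 4.721809564117803
trail [629.1 -92.8 210.6] 3.7745483826591344
rpost [ 620.1 -138.2  215.5] 3.484855481188664
rfar [ 642.7 -352.2  217.8] 7.750076704215654
lpost [587.6 218.8 217.3] 1.096309441343875
jamb [605.9 190.4 209.1] 3.7040306700497743
[[ 562.5   75.7]
 [ 585.3  -91.6]
 [ 468.8 -107.5]
 [ 439.9   64.8]] [np.float64(168.9377141886103), np.float64(117.56913252487713), np.float64(174.71615895983305), np.float64(123.02620415280859)] [514.1 -14.6]
tub [388.3 221.4  78. ]
jambz [603.4 188.  215. ]
foldz [660.2  51.4 215. ]
trailz [626.9 -93.8 215. ]
rpostz [ 617.5 -138.7  222. ]
rfarz [ 639.5 -354.1  222. ]
lpostz [587.  218.4 222. ]
handrub [445.4 348.7 130. ]
bowl [ 745.  -283.9   45. ]
amber [683.9 355.8 130. ]
[[-0.9  0.3 -0. ]
 [ 0.3  0.9 -0. ]
 [ 0.  -0.  -1. ]]
```

```bash
cat >> h.py <<'E'
from scipy.spatial.transform import Rotation as R
O=np.array([602.,40.]);YAW=0.0914
def s2w(x,y,yaw=YAW,o=O): c,s=np.cos(yaw),np.sin(yaw);return o+[c*x-s*y,s*x+c*y]
def w2s(p): c,s=np.cos(YAW),np.sin(YAW);d=np.array(p[:2])-O;return np.array([c*d[0]+s*d[1],-s*d[0]+c*d[1]])
def to(w,z,yaw=YAW):
    st=bot.read_state();A=R.from_rotvec(st["eef_rot"])
    B=R.from_matrix(np.c_[[-np.sin(yaw),np.cos(yaw),0],[np.cos(yaw),np.sin(yaw),0],[0,0,-1]])
    d=A.inv().apply(np.array([w[0],w[1],z])-st["position"])/1000
    print("slide",d.round(4),"rot",np.degrees((A.inv()*B).as_rotvec()).round(1))
E
python3 - <<'E'
from h import *
to(s2w(-80,6),240)
to(s2w(-80,6),164)
E
```

```text
slide [-0.4754 -0.4564 -0.0076] rot [-0.1  0.  64.3]
slide [-0.4754 -0.4563  0.0684] rot [-0.1  0.  64.3]
```

Call:
drive_tool(series=[{"hand": 1,"slide": [-0.45,-0.43,-0.008],"rot": [0,0,64.3]},{"hand": 1,"slide": [-0.45,-0.43,-0.008],"rot": [0,0,64.3]},{"hand": 1,"slide": [-0.45,-0.43,-0.008],"rot": [0,0,64.3]},{"hand": 1,"slide": [-0.45,-0.43,-0.008],"rot": [0,0,64.3]},{"hand": 1,"slide": [-0.45,-0.43,-0.008],"rot": [0,0,64.3]},{"hand": 1,"slide": [-0.45,-0.43,-0.008],"rot": [0,0,64.3]},{"hand": 1,"slide": [-0.45,-0.43,-0.008],"rot": [0,0,64.3]},{"hand": 1,"slide": [-0.45,-0.43,-0.008],"rot": [0,0,64.3]},{"hand": 1,"slide": [-0.45,-0.43,-0.008],"rot": [0,0,64.3]},{"hand": 1,"slide": [-0.45,-0.43,-0.008],"rot": [0,0,64.3]}])

```text
clock: 1.1
position: [454.1, 180.6, 239.1]
eef_rot: [2.117, 2.321, 0.0]
contact_force: [1.5, 0.7, -0.8]
gripper_width: 17.6
gripper_force: 0.0
```

```bash
python3 - <<'E'
from h import *
to(s2w(-80,6),240)
to(s2w(-60,6),165)
E
```

```text
slide [-0.1475  0.0544 -0.0009] rot [ 0. -0.  0.]
slide [-0.1475  0.0744  0.0741] rot [ 0. -0.  0.]
```

Call:
drive_tool(series=[{"hand": 1,"slide": [-0.05,0.03,0.03],"rot": [0,0,0]},{"hand": 1,"slide": [-0.1,0.06,0.06],"rot": [0,0,0]},{"hand": 1,"slide": [-0.147,0.074,0.074],"rot": [0,0,0]},{"hand": 1,"slide": [-0.147,0.084,0.074],"rot": [0,0,0]},{"hand": 1,"slide": [-0.147,0.124,0.074],"rot": [0,0,0]},{"hand": 1,"slide": [-0.147,0.15,0.074],"rot": [0,0,0]},{"hand": 1,"slide": [-0.147,0.16,0.074],"rot": [0,0,0]},{"hand": 1,"slide": [-0.147,0.16,0.074],"rot": [0,0,0]}])

```text
clock: 1.9
position: [626.8, 51.0, 164.3]
eef_rot: [-2.116, -2.32, 0.002]
contact_force: [-0.1, 0.5, 0.5]
gripper_width: 0.4
gripper_force: 0.0
```

```bash
python3 - <<'E'
from h import *
s=bot.read_state();print(w2s(s["position"]),s["contact_force"],s["position"],s["gripper_width"])
t=bot.read_camera("top");c=bot.read_camera("scene")
a=cv2.resize(t[120:270,220:420],(800,600),interpolation=3)
b=cv2.resize(c[160:310,270:470],(800,600),interpolation=3)
cv2.imwrite("pics/d1.png",cv2.convertScaleAbs(cv2.resize(np.hstack([a,b]),(800,300)),alpha=1.4))
E
```

```text
[25.73044136  8.65717311] [-0.13157715  0.54278239  0.52234437] [626.83287624  50.96952673 164.3247832 ] 0.3723664530481583
```

View pics/d1.png

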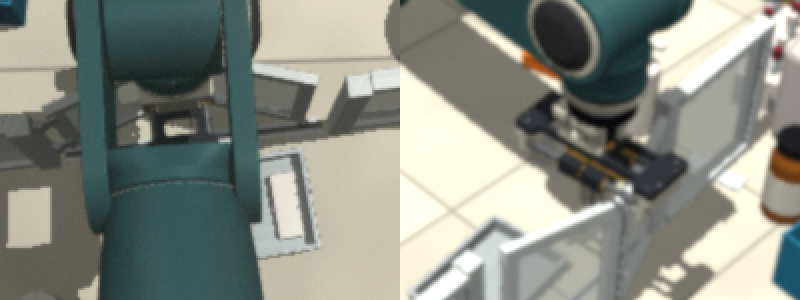

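The gripper is inside the V, just short of the fold. I push along the fold's arc.

Call:
drive_tool(series=[{"hand": 1,"slide": [0.003,0.015,0],"rot": [0,0,0]},{"hand": 1,"slide": [0.008,0.028,0],"rot": [0,0,0]},{"hand": 1,"slide": [0.016,0.041,0],"rot": [0,0,0]},{"hand": 1,"slide": [0.021,0.047,0],"rot": [0,0,0]},{"hand": 1,"slide": [0.026,0.053,0],"rot": [0,0,0]},{"hand": 1,"slide": [0.032,0.059,0],"rot": [0,0,0]},{"hand": 1,"slide": [0.037,0.064,0],"rot": [0,0,0]},{"hand": 1,"slide": [0.043,0.069,0],"rot": [0,0,0]},{"hand": 1,"slide": [0.049,0.073,0],"rot": [0,0,0]},{"hand": 1,"slide": [0.049,0.073,0],"rot": [0,0,0]}])

```text
clock: 3.0
position: [695.1, 107.3, 164.9]
eef_rot: [-2.116, -2.321, -0.0]
contact_force: [-0.1, -0.5, 1.0]
gripper_width: 0.4
gripper_force: 0.0
```

Call:
drive_tool(series=[{"hand": 1,"slide": [0,-0.05,0],"rot": [0,0,0]},{"hand": 1,"slide": [0,-0.1,0],"rot": [0,0,0]},{"hand": 1,"slide": [0,-0.15,0],"rot": [0,0,0]},{"hand": 1,"slide": [-0.035,-0.175,0],"rot": [0,0,0]},{"hand": 1,"slide": [-0.085,-0.175,0],"rot": [0,0,0]},{"hand": 1,"slide": [-0.135,-0.175,0],"rot": [0,0,0]},{"hand": 1,"slide": [-0.165,-0.145,0],"rot": [0,0,0]},{"hand": 1,"slide": [-0.165,-0.1,0],"rot": [0,0,0]},{"hand": 1,"slide": [-0.165,-0.07,0],"rot": [0,0,0]},{"hand": 1,"slide": [-0.165,-0.07,0],"rot": [0,0,0]}])

```text
clock: 4.0
position: [642.4, -64.3, 164.1]
eef_rot: [-2.117, -2.32, 0.0]
contact_force: [-1.6, 1.4, -1.1]
gripper_width: 0.4
gripper_force: 0.0
```

```bash
python3 - <<'E'
from h import *
s=bot.read_state();print(w2s(s["position"]),s["contact_force"],s["position"])
t=bot.read_camera("top");c=bot.read_camera("scene")
a=cv2.resize(t[120:270,220:420],(800,600),interpolation=3)
b=cv2.resize(c[180:330,270:470],(800,600),interpolation=3)
cv2.imwrite("pics/d2.png",cv2.convertScaleAbs(cv2.resize(np.hstack([a,b]),(800,300)),alpha=1.4))
E
```

```text
[  30.69735058 -107.57678413] [-1.55037654  1.3751355  -1.14488944] [642.38805131 -64.32591781 164.05327415]
```

View pics/d2.png

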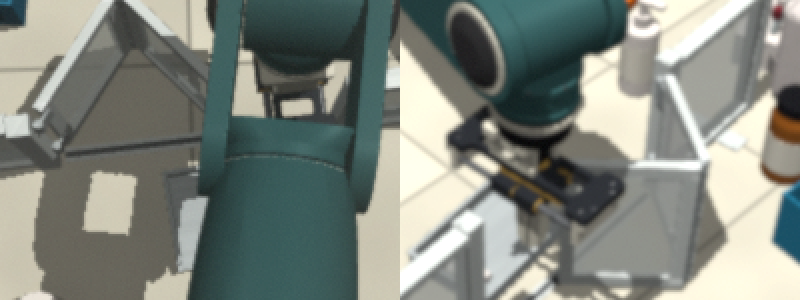

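The door is folded to about 0.9 rad and the tool is on the trailing panel's right. I now push along the track.

Call:
drive_tool(series=[{"hand": 1,"slide": [0.03,0,0],"rot": [0,0,0]},{"hand": 1,"slide": [0.05,0,0],"rot": [0,0,0]},{"hand": 1,"slide": [0.07,0,0],"rot": [0,0,0]},{"hand": 1,"slide": [0.09,0,0],"rot": [0,0,0]},{"hand": 1,"slide": [0.11,0,0],"rot": [0,0,0]},{"hand": 1,"slide": [0.13,0,0],"rot": [0,0,0]},{"hand": 1,"slide": [0.15,0,0],"rot": [0,0,0]},{"hand": 1,"slide": [0.167,0,0],"rot": [0,0,0]},{"hand": 1,"slide": [0.182,0,0],"rot": [0,0,0]},{"hand": 1,"slide": [0.192,0,0],"rot": [0,0,0]}])

```text
clock: 5.1
position: [622.3, 127.8, 165.3]
eef_rot: [2.117, 2.321, 0.0]
contact_force: [-0.9, -1.1, 0.5]
gripper_width: 0.4
gripper_force: 0.5
```

Call:
drive_tool(series=[{"hand": 1,"slide": [0.005,0,0],"rot": [0,0,0]},{"hand": 1,"slide": [0.01,0,0],"rot": [0,0,0]},{"hand": 1,"slide": [0.01,0,0],"rot": [0,0,0]}])

```text
clock: 5.4
position: [621.7, 137.0, 165.0]
eef_rot: [-2.117, -2.321, 0.0]
contact_force: [-0.2, 0.2, -0.2]
gripper_width: 0.6
gripper_force: 0.0
```

Call:
drive_tool(series=[{"hand": 1,"slide": [-0.02,0,0],"rot": [0,0,0]},{"hand": 0.5,"slide": [-0.04,-0.01,-0.045],"rot": [0,0,0]},{"hand": 0,"slide": [-0.08,-0.03,-0.07],"rot": [0,0,0]},{"hand": 0,"slide": [-0.124,-0.05,-0.085],"rot": [0,0,0]},{"hand": 0,"slide": [-0.168,-0.07,-0.085],"rot": [0,0,0]},{"hand": 0,"slide": [-0.212,-0.09,-0.085],"rot": [0,0,0]},{"hand": 0,"slide": [-0.256,-0.11,-0.085],"rot": [0,0,0]},{"hand": 0,"slide": [-0.3,-0.13,-0.085],"rot": [0,0,0]},{"hand": 0,"slide": [-0.344,-0.15,-0.085],"rot": [0,0,0]},{"hand": 0,"slide": [-0.388,-0.17,-0.085],"rot": [0,0,0]}])

```text
clock: 6.4
position: [486.8, -267.3, 250.3]
eef_rot: [2.117, 2.32, 0.0]
contact_force: [0.3, 0.4, -0.2]
gripper_width: 68.0
gripper_force: 0.0
```

```bash
python3 - <<'E'
from h import *
s=bot.read_state();print(s["position"],s["gripper_width"])
to((436.5,-395.5),140)
t=bot.read_camera("top");c=bot.read_camera("scene")
cv2.imwrite("pics/topb.png",t);cv2.imwrite("pics/sceneb.png",c)
a=cv2.resize(t[110:310,200:540],(800,470),interpolation=3)
cv2.imwrite("pics/d3.png",cv2.convertScaleAbs(a,alpha=1.4))
E
```

```text
[ 486.76224017 -267.25719048  250.29756802] 68.04776817666234
slide [-0.1231 -0.0618  0.1103] rot [ 0.  0. -0.]
```

View pics/d3.png

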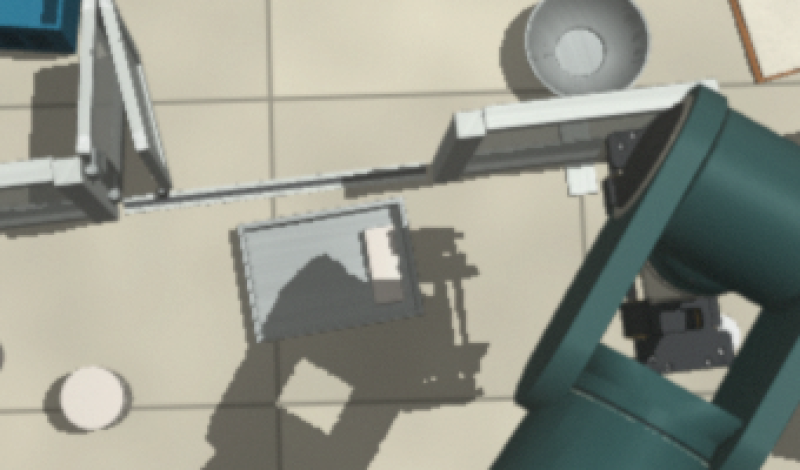

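The top view shows the door nearly stacked, with the trailing end at (160,163) and the jamb end at (85,160) in the crop. I work out the angle and the tray pose.

```bash
python3 - <<'E'
from h import *
np.set_printoptions(precision=1,suppress=True)
T=lambda x,y:(200+x/2.353,110+y/2.353)
for n,t in[("trail",(160,163)),("jamb",(84,155)),("first far",(93,5)),("trail far",(107,5))]:
    p=onz("top",*T(*t),215);print(n,p,w2s(p))
C=[onz("top",*T(*c),26)[:2] for c in[(240,227),(402,200),(422,313),(257,342)]]
print(np.array(C),np.mean(C,0),w2s(np.mean(C,0)),(np.arctan2(*(C[3]-C[0])[::-1])))
v=(C[0]-C[1])+(C[3]-C[2]);u=(C[0]-C[3])+(C[1]-C[2]);print("yaw",np.arctan2(-v[0],v[1]),np.arctan2(u[1],u[0]))
E
```

```text
trail [593.  135.8 215. ] [-0.2 96.3]
jamb [602.3 203.4 215. ] [ 15.2 162.7]
first far [739. 194. 215.] [150.5 140.9]
trail far [738.6 181.4 215. ] [149.  128.3]
[[ 562.1   75.9]
 [ 585.4  -91.6]
 [ 468.2 -107.9]
 [ 443.1   61.1]] [514.7 -15.6] [-92.  -47.4] -3.0179364141019343
yaw 0.1431314854136318 0.13108747878383237
```

Call:
drive_tool(series=[{"hand": 0,"slide": [-0.04,-0.02,0.02],"rot": [0,0,0]},{"hand": 0,"slide": [-0.08,-0.04,0.04],"rot": [0,0,0]},{"hand": 0,"slide": [-0.123,-0.062,0.06],"rot": [0,0,0]},{"hand": 0,"slide": [-0.123,-0.062,0.1],"rot": [0,0,0]},{"hand": 0,"slide": [-0.123,-0.062,0.14],"rot": [0,0,0]},{"hand": 0,"slide": [-0.123,-0.062,0.18],"rot": [0,0,0]},{"hand": 0,"slide": [-0.123,-0.062,0.21],"rot": [0,0,0]},{"hand": 0,"slide": [-0.123,-0.062,0.21],"rot": [0,0,0]}])

```text
clock: 7.3
position: [436.0, -391.6, 35.9]
eef_rot: [-2.113, -2.316, -0.001]
contact_force: [0.3, -0.6, -0.5]
gripper_width: 92.8
gripper_force: 0.0
```

```bash
python3 - <<'E'
from h import *
c=bot.read_camera("scene");s=bot.read_state();print(s["position"],s["gripper_width"],s["contact_force"])
a=cv2.resize(c[270:410,80:260],(720,560),interpolation=3)
cv2.imwrite("pics/d4.png",cv2.convertScaleAbs(a,alpha=1.4))
E
```

```text
[ 436.97946508 -392.59629377   38.89105587] 93.09764296401833 [0.68999269 0.60846528 1.59064941]
```

View pics/d4.png

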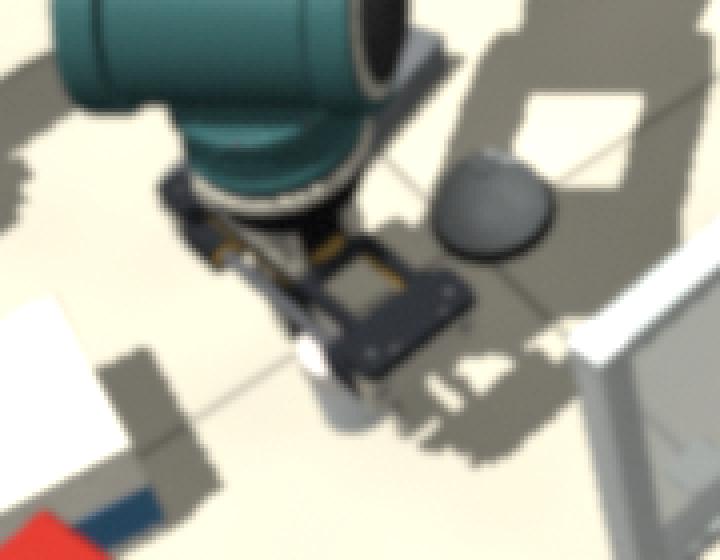

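The pot stands between the open fingers (cap at 312,355 in the crop). I close on it.

Call:
drive_tool(series=[{"hand": 1,"slide": [0,0,0],"rot": [0,0,0]},{"hand": 1,"slide": [0,0,0],"rot": [0,0,0]},{"hand": 1,"slide": [0,0,0],"rot": [0,0,0]},{"hand": 1,"slide": [0,0,0],"rot": [0,0,0]},{"hand": 1,"slide": [0,0,0],"rot": [0,0,0]},{"hand": 1,"slide": [0,0,0],"rot": [0,0,0]},{"hand": 1,"slide": [0,0,0],"rot": [0,0,0]},{"hand": 1,"slide": [0,0,0],"rot": [0,0,0]}])

```text
clock: 8.15
position: [437.5, -393.4, 40.2]
eef_rot: [-2.117, -2.321, 0.0]
contact_force: [-1.1, 0.4, 1.7]
gripper_width: 43.6
gripper_force: 30.0
```

```bash
python3 - <<'E'
from h import *
print(bot.read_state()["position"])
w=s2w(4,36,0.137,np.array([514.5,-15.]));print(w)
to(w,110);to(w,44)
E
```

```text
[ 437.52599232 -393.35587806   40.15731902]
[513.54593432  21.20897346]
slide [ 0.4059  0.1137 -0.0699] rot [-0.  0.  0.]
slide [ 0.4059  0.1137 -0.0039] rot [-0.  0.  0.]
```

Call:
drive_tool(series=[{"hand": 1,"slide": [0,0,-0.03],"rot": [0,0,0]},{"hand": 1,"slide": [0.01,0,-0.07],"rot": [0,0,0]},{"hand": 1,"slide": [0.04,0.006,-0.09],"rot": [0,0,0]},{"hand": 1,"slide": [0.08,0.014,-0.09],"rot": [0,0,0]},{"hand": 1,"slide": [0.125,0.026,-0.09],"rot": [0,0,0]},{"hand": 1,"slide": [0.17,0.04,-0.09],"rot": [0,0,0]},{"hand": 1,"slide": [0.215,0.055,-0.09],"rot": [0,0,0]},{"hand": 1,"slide": [0.26,0.07,-0.09],"rot": [0,0,0]},{"hand": 1,"slide": [0.3,0.085,-0.09],"rot": [0,0,0]},{"hand": 1,"slide": [0.34,0.1,-0.09],"rot": [0,0,0]}])

```text
clock: 9.15
position: [506.0, -43.7, 130.2]
eef_rot: [2.117, 2.321, 0.0]
contact_force: [-0.8, -0.6, -0.6]
gripper_width: 43.6
gripper_force: 30.0
```

Call:
drive_tool(series=[{"hand": 1,"slide": [0.03,0.007,0],"rot": [0,0,0]},{"hand": 1,"slide": [0.055,0.012,0],"rot": [0,0,0]},{"hand": 1,"slide": [0.066,0.014,0],"rot": [0,0,0]},{"hand": 1,"slide": [0.066,0.014,0.02],"rot": [0,0,0]},{"hand": 1,"slide": [0.066,0.014,0.04],"rot": [0,0,0]}])

```text
clock: 9.65
position: [514.1, 21.4, 89.9]
eef_rot: [2.116, 2.321, 0.001]
contact_force: [0.3, 0.6, -0.5]
gripper_width: 43.8
gripper_force: 30.0
```

```bash
python3 - <<'E'
from h import *
w=s2w(4,36,0.137,np.array([514.5,-15.]))
print(bot.read_state()["position"],bot.read_state()["gripper_width"])
to(w,44)
c=bot.read_camera("scene");cv2.imwrite("pics/s5.png",cv2.convertScaleAbs(cv2.resize(c[150:330,230:430],(660,594),interpolation=3),alpha=1.4))
E
```

```text
[514.08539084  21.40519006  89.89897128] 43.7993630411314
slide [-0.0001 -0.0006  0.0459] rot [0.1 0.  0.1]
```

View pics/s5.png

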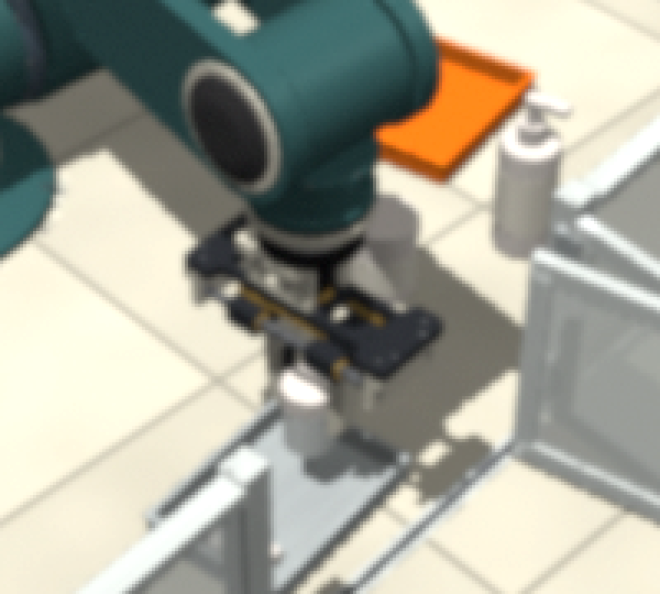

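The pot hangs above the tray's left half, upright. I lower it, release and lift.

Call:
drive_tool(series=[{"hand": 1,"slide": [0,0,0.02],"rot": [0,0,0]},{"hand": 1,"slide": [0,0,0.035],"rot": [0,0,0]},{"hand": 1,"slide": [0,0,0.041],"rot": [0,0,0]},{"hand": 1,"slide": [0,0,0.0445],"rot": [0,0,0]},{"hand": 1,"slide": [0,0,0.0455],"rot": [0,0,0]},{"hand": 1,"slide": [0,0,0.0455],"rot": [0,0,0]}])

```text
clock: 10.3
position: [514.1, 21.4, 45.1]
eef_rot: [2.117, 2.321, 0.001]
contact_force: [-0.5, 0.1, -1.0]
gripper_width: 43.5
gripper_force: 30.0
```

Call:
drive_tool(series=[{"hand": 1,"slide": [0,0,0.001],"rot": [0,0,0]},{"hand": 1,"slide": [0,0,0.001],"rot": [0,0,0]},{"hand": 0.3,"slide": [0,0,0.001],"rot": [0,0,0]},{"hand": 0.3,"slide": [0,0,0.001],"rot": [0,0,0]},{"hand": 0.3,"slide": [0,0,0.001],"rot": [0,0,0]},{"hand": 0.3,"slide": [0,0,-0.02],"rot": [0,0,0]},{"hand": 0.3,"slide": [0,0,-0.05],"rot": [0,0,0]},{"hand": 0.3,"slide": [0,0,-0.075],"rot": [0,0,0]},{"hand": 0.3,"slide": [0,0,-0.075],"rot": [0,0,0]}])

```text
clock: 11.2
position: [515.2, 21.4, 123.1]
eef_rot: [2.115, 2.318, 0.005]
contact_force: [0.5, 0.4, -0.8]
gripper_width: 64.8
gripper_force: 0.0
```

```bash
python3 - <<'E'
from h import *
s=bot.read_state();print(s["position"],s["gripper_width"])
c=s2w(-58,-8,0.137,np.array([514.5,-15.]));print(c);to(c,110,0.137);to(c,22,0.137)
E
```

```text
[515.20560726  21.4413317  123.1466843 ] 64.76329385710899
[458.13602495 -30.84620826]
slide [-0.0468 -0.0617  0.0129] rot [ 0.3  0.  -2.6]
slide [-0.0468 -0.0621  0.1009] rot [ 0.3  0.  -2.6]
```

Call:
drive_tool(series=[{"hand": 0.4,"slide": [-0.023,-0.031,0],"rot": [0,0,-1.3]},{"hand": 0.4,"slide": [-0.047,-0.062,0],"rot": [0,0,-2.6]},{"hand": 0.4,"slide": [-0.047,-0.062,0.035],"rot": [0,0,-2.6]},{"hand": 0.4,"slide": [-0.047,-0.062,0.05],"rot": [0,0,-2.6]},{"hand": 0.4,"slide": [-0.047,-0.062,0.05],"rot": [0,0,-2.6]}])

```text
clock: 11.7
position: [455.3, -30.8, 67.1]
eef_rot: [-2.062, -2.366, 0.004]
contact_force: [0.9, 0.4, 1.3]
gripper_width: 55.6
gripper_force: 0.0
```

```bash
python3 - <<'E'
from h import *
s=bot.read_state();print(s["position"],s["gripper_width"])
to(s2w(-58,-8,0.137,np.array([514.5,-15.])),22,0.137)
c=bot.read_camera("scene");cv2.imwrite("pics/s6.png",cv2.convertScaleAbs(cv2.resize(c[150:330,230:430],(660,594),interpolation=3),alpha=1.4))
E
```

```text
[455.25545946 -30.76573168  67.12743184] 55.60011297459629
slide [-0.0005  0.003   0.0451] rot [-0.2 -0.1  0. ]
```

View pics/s6.png

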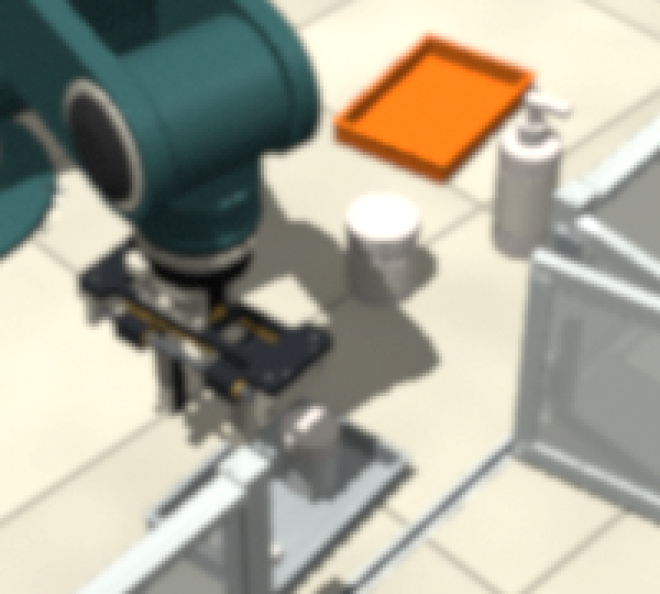

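The pot stands in the tray and the fingers straddle the near wall. I lower and grip it.

Call:
drive_tool(series=[{"hand": 0.4,"slide": [0,0.002,0.02],"rot": [0,0,0]},{"hand": 0.4,"slide": [0,0.002,0.035],"rot": [0,0,0]},{"hand": 0.4,"slide": [0,0.002,0.044],"rot": [0,0,0]},{"hand": 0.4,"slide": [0,0.002,0.044],"rot": [0,0,0]}])

```text
clock: 12.15
position: [457.9, -30.5, 24.6]
eef_rot: [-2.062, -2.368, 0.002]
contact_force: [0.8, -0.4, 0.4]
gripper_width: 55.7
gripper_force: 0.0
```

Call:
drive_tool(series=[{"hand": 1,"slide": [0,0,0],"rot": [0,0,0]},{"hand": 1,"slide": [0,0,0],"rot": [0,0,0]},{"hand": 1,"slide": [0,0,0],"rot": [0,0,0]},{"hand": 1,"slide": [0,0,0],"rot": [0,0,0]},{"hand": 1,"slide": [0,0,0],"rot": [0,0,0]},{"hand": 1,"slide": [0,0,0],"rot": [0,0,0]},{"hand": 1,"slide": [0,0,0],"rot": [0,0,0]}])

```text
clock: 12.85
position: [458.5, -30.8, 25.7]
eef_rot: [2.064, 2.368, 0.0]
contact_force: [2.3, 0.1, -0.8]
gripper_width: 4.6
gripper_force: 0.7
```

Call:
drive_tool(series=[{"hand": 1,"slide": [0,0,0],"rot": [0,0,0]},{"hand": 1,"slide": [0,0,0],"rot": [0,0,0]},{"hand": 1,"slide": [0,0.004,0],"rot": [0,0,0.1]},{"hand": 1,"slide": [0.001,0.011,0],"rot": [0,0,0.3]},{"hand": 1,"slide": [0.001,0.021,0],"rot": [0,0,0.5]}])

```text
clock: 13.35
position: [478.7, -27.0, 25.6]
eef_rot: [-2.074, -2.358, 0.002]
contact_force: [-7.2, -0.6, 6.5]
gripper_width: 3.5
gripper_force: 30.0
```

Call:
drive_tool(series=[{"hand": 1,"slide": [0.0005,0.012,0],"rot": [0,0,0.2]},{"hand": 1,"slide": [0.001,0.026,0],"rot": [0,0,0.4]},{"hand": 1,"slide": [0.002,0.04,0],"rot": [0,0,0.6]},{"hand": 1,"slide": [0.002,0.054,0],"rot": [0,0,0.8]},{"hand": 1,"slide": [0.003,0.068,0],"rot": [0,0,1.0]},{"hand": 1,"slide": [0.004,0.082,0],"rot": [0,0,1.2]},{"hand": 1,"slide": [0.004,0.096,0],"rot": [0,0,1.4]},{"hand": 1,"slide": [0.005,0.108,0],"rot": [0,0,1.6]},{"hand": 1,"slide": [0.005,0.116,0],"rot": [0,0,1.8]},{"hand": 1,"slide": [0.005,0.12,0],"rot": [0,0,2.0]}])

```text
clock: 14.35
position: [597.5, -6.6, 25.6]
eef_rot: [-2.114, -2.322, 0.002]
contact_force: [-10.0, -0.8, 9.2]
gripper_width: 4.3
gripper_force: 30.0
```

```bash
python3 - <<'E'
from h import *
s=bot.read_state();print(s["position"],s["gripper_width"],s["contact_force"],w2s(s["position"]))
to(s2w(40,-42),s["position"][2])
a=bot.read_camera("top")[110:290,220:420];c=bot.read_camera("scene")[200:380,270:470]
cv2.imwrite("pics/s7.png",cv2.convertScaleAbs(cv2.resize(np.hstack([a,c]),(800,360),interpolation=3),alpha=1.4))
E
```

```text
[597.45200024  -6.60962135  25.61627356] 4.267721401562515 [-10.0210966   -0.77529631   9.17749965] [ -8.78320646 -45.99996075]
slide [ 0.0039  0.0488 -0.0001] rot [-0.1  0.   0.1]
```

View pics/s7.png

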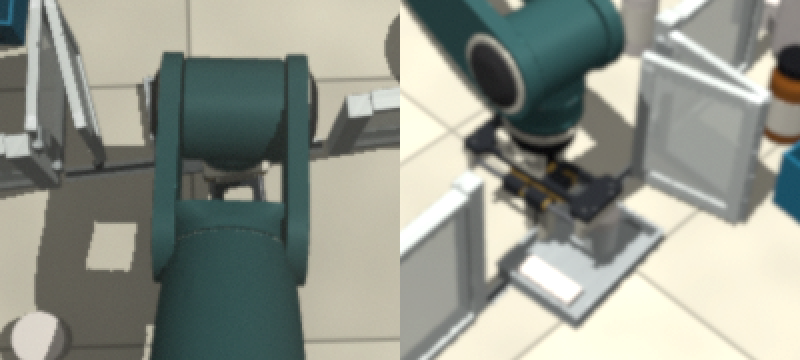

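The tray is halfway through, pot and mailer in it. I slide it the rest of the way.

Call:
drive_tool(series=[{"hand": 1,"slide": [0.0005,0.006,0],"rot": [0,0,0]},{"hand": 1,"slide": [0.001,0.018,0],"rot": [0,0,0]},{"hand": 1,"slide": [0.002,0.03,0],"rot": [0,0,0]},{"hand": 1,"slide": [0.003,0.042,0],"rot": [0,0,0]},{"hand": 1,"slide": [0.004,0.05,0],"rot": [0,0,0]},{"hand": 1,"slide": [0.004,0.053,0],"rot": [0,0,0]},{"hand": 1,"slide": [0.004,0.053,0],"rot": [0,0,0]}])

```text
clock: 15.15
position: [650.1, 2.3, 25.7]
eef_rot: [-2.115, -2.323, 0.001]
contact_force: [-1.8, 0.3, 3.7]
gripper_width: 3.8
gripper_force: 30.0
```

Call:
drive_tool(series=[{"hand": 0.6,"slide": [0,0,0],"rot": [0,0,0]},{"hand": 0.6,"slide": [0,0,0],"rot": [0,0,0]},{"hand": 0.6,"slide": [0,0,0],"rot": [0,0,0]},{"hand": 0.6,"slide": [0,0,-0.01],"rot": [0,0,0]},{"hand": 0.6,"slide": [0,0,-0.04],"rot": [0,0,0]},{"hand": 0.6,"slide": [0,0,-0.08],"rot": [0,0,0]},{"hand": 0.6,"slide": [0,0,-0.125],"rot": [0,0,0]},{"hand": 0.8,"slide": [0,0,-0.17],"rot": [0,0,0]},{"hand": 1,"slide": [0,0,-0.21],"rot": [0,0,0]},{"hand": 1,"slide": [0,-0.04,-0.22],"rot": [0,0,0]}])

```text
clock: 16.15
position: [612.4, -1.3, 250.9]
eef_rot: [2.112, 2.32, 0.006]
contact_force: [1.2, 0.6, 0.7]
gripper_width: 17.7
gripper_force: 0.0
```

```bash
python3 - <<'E'
from h import *
s=bot.read_state();print(s["position"],s["gripper_width"],s["contact_force"],w2s(s["position"]))
b=(377.6,-256.2)
T=lambda x,y:(225+x/2.66,130+y/2.66)
print(onz("top",*T(588,398),54)); S=(150+129/2.5,160+375/2.5);print(onz("scene",*S,54))
to(b,120);to(b,72)
E
```

```text
[612.44761831  -1.32598277 250.89423206] 17.726949938382297 [1.16399934 0.59045602 0.6800485 ] [  6.63207126 -42.10706842]
[ 376.51833853 -257.20089202   54.        ]
[ 381.21146577 -255.9409524    54.        ]
slide [-0.2317 -0.2585  0.1295] rot [0.3 0.  0.1]
slide [-0.2316 -0.2588  0.1775] rot [0.3 0.  0.1]
```

Call:
drive_tool(series=[{"hand": 1,"slide": [-0.02,-0.045,0],"rot": [0,0,0]},{"hand": 1,"slide": [-0.04,-0.09,0],"rot": [0,0,0]},{"hand": 1,"slide": [-0.065,-0.13,0],"rot": [0,0,0]},{"hand": 1,"slide": [-0.1,-0.165,0.02],"rot": [0,0,0]},{"hand": 1,"slide": [-0.135,-0.195,0.04],"rot": [0,0,0]},{"hand": 1,"slide": [-0.17,-0.22,0.06],"rot": [0,0,0]},{"hand": 1,"slide": [-0.2,-0.24,0.09],"rot": [0,0,0]},{"hand": 1,"slide": [-0.232,-0.258,0.12],"rot": [0,0,0]},{"hand": 1,"slide": [-0.232,-0.258,0.15],"rot": [0,0,0]},{"hand": 1,"slide": [-0.232,-0.258,0.165],"rot": [0,0,0]}])

```text
clock: 17.15
position: [373.6, -256.7, 78.9]
eef_rot: [-2.116, -2.319, 0.0]
contact_force: [-0.3, 0.1, 0.4]
gripper_width: 0.9
gripper_force: 0.0
```

```bash
python3 - <<'E'
from h import *
s=bot.read_state();print(s["position"],s["gripper_width"],s["contact_force"])
to((378,-256.5),67)
a=bot.read_camera("top")[90:260,220:430];c=bot.read_camera("scene")
A=cv2.resize(a,(494,400),interpolation=3);B=cv2.resize(c[250:370,150:242],(306,400),interpolation=3)
cv2.imwrite("pics/f.png",cv2.convertScaleAbs(np.hstack([A,B]),alpha=1.4))
E
```

```text
[ 373.64934501 -256.72330529   78.89263524] 0.8946228614679808 [-0.26084641  0.08121766  0.37924658]
slide [-0.0002  0.0044  0.0119] rot [-0.1 -0.1 -0. ]
```

View pics/f.png

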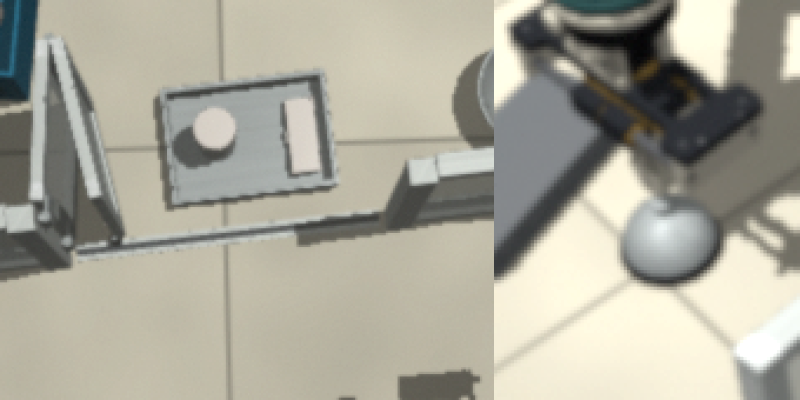

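The tray is wholly past the track with pot and mailer in it, the door is folded back, and the fingers are over the button. I press it.

Call:
drive_tool(series=[{"hand": 1,"slide": [0,0.004,0.004],"rot": [0,0,0]},{"hand": 1,"slide": [0,0.004,0.01],"rot": [0,0,0]},{"hand": 1,"slide": [0,0.004,0.013],"rot": [0,0,0]},{"hand": 1,"slide": [0,0.004,0.0145],"rot": [0,0,0]},{"hand": 1,"slide": [0,0.004,0.0145],"rot": [0,0,0]}])

```text
clock: 17.75
position: [379.1, -256.0, 66.4]
eef_rot: [2.114, 2.323, 0.0]
contact_force: [1.3, 0.8, 3.0]
gripper_width: 0.7
gripper_force: 1.0
```

Call:
drive_tool(series=[{"hand": 1,"slide": [0,0,0.002],"rot": [0,0,0]},{"hand": 1,"slide": [0,0,0.0035],"rot": [0,0,0]},{"hand": 1,"slide": [0,0,0.0035],"rot": [0,0,0]},{"hand": 1,"slide": [0,0,0.0035],"rot": [0,0,0]}])

```text
clock: 18.15
position: [379.1, -256.2, 63.2]
eef_rot: [2.115, 2.322, 0.001]
contact_force: [0.6, 3.4, 7.8]
gripper_width: 0.4
gripper_force: 4.1
```

The force reached 7.8 N, above the 4 N needed, so the plunger is bottomed. I retreat.

Call:
drive_tool(series=[{"hand": 1,"slide": [0,0,-0.02],"rot": [0,0,0]},{"hand": 1,"slide": [0,0,-0.06],"rot": [0,0,0]},{"hand": 1,"slide": [0,0,-0.1],"rot": [0,0,0]},{"hand": 1,"slide": [0,0,-0.1],"rot": [0,0,0]},{"hand": 1,"slide": [0,0,-0.1],"rot": [0,0,0]},{"hand": 1,"slide": [0,0,-0.1],"rot": [0,0,0]}])

```text
clock: 18.75
position: [378.3, -255.9, 161.2]
eef_rot: [-2.114, -2.321, 0.001]
contact_force: [-0.4, -1.0, 0.1]
gripper_width: 0.7
gripper_force: 0.0
```

```bash
python3 - <<'E'
from h import *
print(bot.read_state()["position"]);print(bot.finish_job())
E
```

```text
[ 378.33509366 -255.89560243  161.24721279]
the job is handed in; nothing more can be done
None
```

I carried out every step and handed the job in at about 19 s, but no verdict came back: the door is folded back to about 1.36 rad (limit 1.2, stop 1.47), the tray stands wholly past the track with pot and mailer in it, and the bell was pressed to its stop (7.8 N against the 4 N needed).

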